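Stopper the flask and let it down into the dry-block thermostat

ROBOT

A 7-joint arm with a two-finger parallel gripper is mounted at the origin on the work surface. World frame = base frame: x ahead of the robot, y to its left, z up, the work surface at z = 0. Lengths are in m, angles in rad, forces in N, time in s.
With the tool pointing down it reaches from about 0.425 to 0.975 m from the base axis. Payload 16.7 kg.
Tool frame: the origin (TCP) lies on the mounting face of the last link; the fingertips stand 173 mm ahead of it and the grasp point (between the pads) lies 155 mm ahead of it; z points along the fingers, y is the line along which they close (so a half turn about z gives the same grasp; the last joint's range is limited). The gripper opens to 85 mm and grips with 20 to 120 N. Pads are 22 mm wide; open, the fingers measure 114 mm over their backs; the gripper's body (76 mm by 85 mm) begins 54 mm behind the grasp point. The pads swing forward as they close: fully open they stand 13 mm farther back than shut.
Start: joints at [0.996, 0.426, 0.074, 1.606, -0.034, 1.111, -0.067], TCP at [0.279, -0.615, 0.405] pointing down, gripper open.
Joint ranges: [-2.85, 2.85], [-0.5, 2.14], [-1.23, 1.37], [0.21, 2.46], [-1.02, 4.16], [0.16, 2.05], [-2.73, 2.73]. Speed limits (rad/s): [1.89, 1.89, 2.39, 2.39, 3.01, 3.01, 3.01].

INTERFACE

Orientations are given as a unit quaternion [w, x, y, z].
In Python, from plant import manip gives the robot as it stands.
- The arm moves only by the tool arm_command, never from a script. Its argument "moves" is text: rows parted by semicolons, each of 5 numbers parted by spaces: the opening, from 0 (shut) to 1 (fully open), then the shift along the world's x, y, z in units of 50 mm (1.0 is 50 mm), then the turn about the world's z in units of 5 degrees (1.0 is 5 degrees). In form: hand x y z turn; .... A call has 1 to 5 rows; each row shifts and turns the commanded pose from where the row before left it; what a row does not reach is not made up. A row lasts 1/10 s, in which the tool goes at most 50 mm and 8.59 degrees, less where a joint would pass 70% of its speed; a pose out of reach is approached as far as the arm can. A call is refused whole if a number of a shift passes 1 or a number of a turn 1, either way. A call with a gripper value outside its range is refused whole. The fingers move at their own pace and stop on an object; "grip_force" is the grip in N (left out, the last holds). Time passes only in rows, so rows that do not move let the fingers close. It gives the time, the measured TCP pose, the force, the opening and the grip force at its end, in the units of the state.
- manip.read_state(): the state, without advancing time (a new reading comes with each control period).
- manip.snapshot(name): name is "side" or "top" or "wrist"; returns the picture (384x512x3 uint8, red, green, blue); there is no depth.
- manip.calibration(name): a dict with "K" (3x3 intrinsics, pixels), "xyz" and "rotation" of the camera in the world. Camera axes: x right, y up, looking along -z (the intrinsics and any distortion apply to the point x, -y, -z); pixel columns grow to the right and rows downward; lengths in m; the calibration is good to about 2 mm. A picture is of the moment at which its call begins: read the wrist's pose just before it. calibration takes no time and is no camera call; for the wrist camera it gives the pose at the moment of the call.
- manip.job_done(): hands the job in; it is judged then, once.
The state is a dict: "time": time; "joint_positions": joint angles; "qvel": joint speeds; "joint_torque": joint torques, N m; "eef_pos": TCP position; "eef_rot": TCP orientation; "contact_force": force on the tool from outside, world axes, zero at the start; "ft_torque": the same for the moment, N m; "width": finger opening in m; "grip_force": force on a finger pad.
Only numpy, scipy, OpenCV 4.12 (cv2) and the standard library are available. Lean on these libraries where they do the work, as an engineer would, in place of code of your own. Each camera call takes 0.05 s, during which the arm holds its last target. There are 200 camera calls.

TASK

Stopper the conical flask that hangs raised over the thermostat: take the smaller of the two white stoppers from the tray, set it upright and fully home in the flask neck, and let go of it. Then pull the black knob of the lock plunger on the column fully out towards you and keep it held out while the lift glides down by itself, until the flask is all the way down in the block. Finish still holding the knob fully out, with the flask stoppered, and leave the large stopper, the jar and the weight where they stand.

Things in the scene. Friction and masses are not known exactly. Their poses are not given: they have to be found in the camera images.
- thermostat: Dry-block thermostat, fixed to the bench: base plate 220 x 250 x 12 mm, white housing 200 x 160 mm with aluminium block, top 120 mm above the bench, front face at x = -103 mm. Origin on the bench; x points to its back (away from the operator), y left, z up. In its frame the flask and the block's well (77 mm wide, floor 70 mm above the bench) lie at (0, -65) mm, the lift's column at (0, +65) mm.
- flask: Clear glass conical flask, 64 mm wide at the base, 110 mm high, clamped by its neck in the lift: it moves only up and down with the lift. Origin: centre of its underside, 135 mm above the bench at the start; z up. Neck 36 mm outside, bore 29 mm, straight for 40 mm. The 52 mm wide clamp ring lies 23 to 37 mm below the rim; its dark arm leads to the column.
- flask_rim (a point): Centre of the flask's mouth, in the plane of its rim, 245 mm above the bench at the start; z up along the neck.
- stopper: The smaller white plastic stopper, standing on its narrow end in the tray: tapered plug 23.6 mm wide below, 26.8 mm above, 28 mm long, under a round head 40 mm wide, 22 mm high (50 mm in all). About 35 g. Origin: centre of the plug's lower end; z up its axis. Take it by the head. Seated, the head's flat underside rests on the flask's rim; the plug has about 1 mm clearance all round.
- stopper_shoulder (a point): On the stopper's axis in the plane of the flat underside of its head, 28 mm above the stopper's origin; z along the axis.
- knob: Black cylindrical pull knob of the lock plunger, 28 mm diameter, 24 mm long, axis level along the thermostat's x. Origin: its centre, 165 mm above the bench and 74 mm in front of the column axis when in; its axes are those of the thermostat. It is pulled straight along the thermostat's -x (towards the operator). It does not turn.
- plunger (a joint): How far the plunger is pulled out, m: 0 in (pin in its hole), 0.014 fully out against its stop. A spring draws it back with 6 N when in, 16 N when fully out, and while it is in, the weight of the lift on the pin adds about 1 N of friction. The pin's tip leaves the bar only after about 9 mm.
- lift (a joint): How far the lift with the flask has come down, m: 0 raised and locked, 0.060 fully down (flask 5 mm over the well floor). Once the pin is held clear it sinks by its own weight in about 2 s, damped. The bar has further lock holes at 0.030 and 0.060: if the knob is let go early the pin catches there.
- tray: Flat stainless tray 200 x 100 mm, rim 10 mm high, floor 2 mm above the bench, fixed; origin at the centre of its underside, x along its length, z up. Both stoppers stand in it on its long middle line, 100 mm apart.
- stopper_large: Bystander: the larger white stopper in the tray, head 54 mm wide, 58 mm high in all, too big for the flask. Origin: centre of its lower end.
- sample_jar: Bystander: small amber jar with black cap, 44 mm wide, 62 mm high, standing in front of the housing. Origin: centre of its underside.
- weight: Bystander: steel 200 g calibration weight, 32 mm wide, 50 mm high, standing to the left of the column. Origin: centre of its underside.
- column_top (a point): Centre of the top of the upright aluminium column (38 x 48 mm, 249 mm high) left of the housing, that guides the lift; axes those of the thermostat. At 165 mm height a 34 mm boss and a steel sleeve stick out of its front to 60 mm from the column axis; the plunger knob sits in front of them.
Things that resemble listed ones, but are neither listed nor needed, are in the scene too. Leave any blue look-alike of the stopper alone.

How it is judged:
By the outcome, as a careful person would: the job done as asked, in the order asked, and still so for the second after the job is handed in, while the arm keeps its last pose, push and grip.
It also fails if it takes over 61 s, if anything falls off the work surface, if the arm or the gripper's body presses on something with over 40 N, if the wrist force passes 120 N, or if a joint passes its speed limit or range.

## Working session

There is one attempt and no reset: what is moved stays moved. The work goes in short steps, Python scripts to look and compute and a tool call to move; the robot and the scene stay as the last step left them, time stands still between calls to the robot, and variables do not carry over. Pictures are saved under pics/ and viewed, at most 10 in all, crops included, and the job is handed in when it is done.

Besides the shell and the picture viewer there is one more tool, called after "Emit:" as name(argument=value, ...), one argument or row to a line, values as JSON. arm_command: Moves the arm, as the interface text tells. Its arguments: {"type":"object","properties":{"moves":{"type":"string"},"grip_force":{"type":"number"}},"required":["moves"]}

```bash
mkdir -p pics; cat > h.py <<'E'
import numpy as np,cv2
from plant import manip
def snap(n,f=None):
    c=manip.calibration(n); im=manip.snapshot(n)
    if f: cv2.imwrite('pics/'+f,im[:,:,::-1])
    return im,c
def ray(c,u,v):
    K=np.array(c['K']);d=np.array([(u-K[0,2])/K[0,0],-(v-K[1,2])/K[1,1],-1.])
    R=np.array(c['rotation']).reshape(3,3);return np.array(c['xyz']),R@d
def onz(c,u,v,z):
    o,d=ray(c,u,v);return o+d*(z-o[2])/d[2]
def proj(c,p):
    R=np.array(c['rotation']).reshape(3,3);q=R.T@(np.array(p)-np.array(c['xyz']));K=np.array(c['K'])
    return K[0,0]*q[0]/-q[2]+K[0,2],K[1,2]-K[1,1]*q[1]/-q[2]
def tri(*rs):
    A=0;b=0
    for o,d in rs:
        d=d/np.linalg.norm(d);P=np.eye(3)-np.outer(d,d);A=A+P;b=b+P@o
    x=np.linalg.solve(A,b);return x,[np.linalg.norm(np.cross(x-o,d/np.linalg.norm(d))) for o,d in rs]
E
python3 - <<'E'
from h import *
a=[snap(n,n+'0.png') for n in('side','top','wrist')]
for i,c in a: print({k:np.round(v,4).tolist() if not isinstance(v,str) else v for k,v in c.items()})
np.save('c0.npy',a,allow_pickle=True) if 0 else None
cv2.imwrite('pics/st.png',np.hstack([a[0][0],a[1][0]])[:,:,::-1][:, :])
s=manip.read_state();print(s)
E
```

```text
{'K': [[483.5737, 0.0, 248.1294], [0.0, 483.5737, 187.9377], [0.0, 0.0, 1.0]], 'xyz': [0.2274, 0.9005, 0.997], 'rotation': [-0.1555, -0.0603, 0.3957, 0.9031]}
{'K': [[434.209, 0.0, 252.4994], [0.0, 434.209, 190.9903], [0.0, 0.0, 1.0]], 'xyz': [0.3269, 0.0849, 1.2326], 'rotation': [-0.7001, -0.0679, 0.0617, 0.7081]}
{'K': [[334.2752, 0.0, 250.1822], [0.0, 334.2752, 188.8266], [0.0, 0.0, 1.0]], 'xyz': [0.3536, -0.5806, 0.373], 'rotation': [0.8299, -0.1339, 0.0866, -0.5346]}
{'time': 0.15, 'joint_positions': array([ 0.99554497,  0.42655737,  0.07384224,  1.60643498, -0.03407797,
        1.11080512, -0.06710035]), 'qvel': array([-0.00124899, -0.0026432 ,  0.00214891, -0.00241449,  0.00197009,
       -0.0001408 , -0.00021267]), 'joint_torque': array([ 4.14079637e-03, -9.50317526e+01,  3.76338378e+00, -4.63760626e+01,
        1.93683413e-02,  7.77465961e-03, -7.33391153e-05]), 'eef_pos': array([ 0.27871441, -0.61461609,  0.40420268]), 'eef_rot': array([-4.53635670e-04,  9.77428258e-01,  2.11267075e-01, -1.34656717e-04]), 'contact_force': array([-0.08827908, -0.05608645, -0.87592823]), 'ft_torque': array([-0.01940025, -0.02138822,  0.04068165]), 'grip_force': 0.0, 'width': 0.0853796976022129}
```

View pics/side0.png

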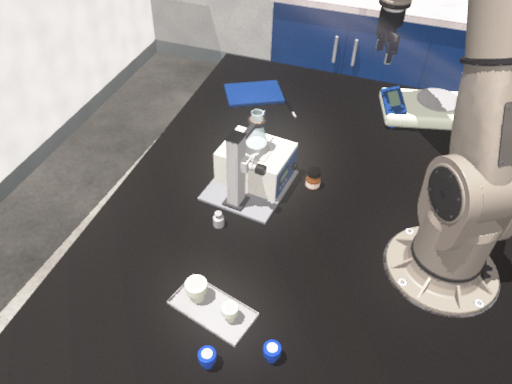

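View pics/top0.png

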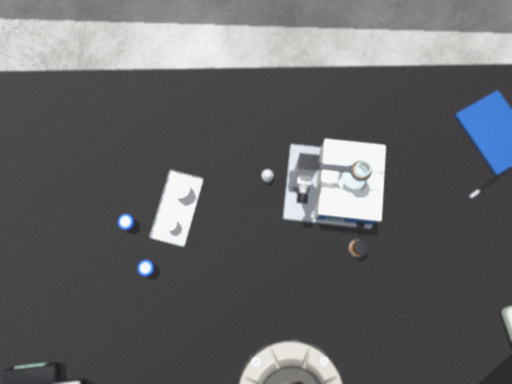

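Side view: candidates for the stopper are the white ones in the tray at side (230,311) (small) and (196,288) (large), plus blue look-alikes at (207,357) and (272,351). The thermostat is at (255,165), with the knob at (261,169). In the top view the small one is near (177,229), the large one near (187,195), the blues at (125,222) and (146,268), the knob at (302,196), and the flask mouth at (362,170). I choose the small white one and check it in a close crop.

```bash
sed -i '/^def ray/i from scipy.spatial.transform import Rotation as Ro\ndef RM(c): q=np.array(c["rotation"]);return Ro.from_quat([q[1],q[2],q[3],q[0]]).as_matrix()' h.py; sed -i "s/R=np.array(c\['rotation'\]).reshape(3,3)/R=RM(c)/" h.py
python3 - <<'E'
from h import *
s,cs=snap('side');t,ct=snap('top')
a=cv2.resize(s[265:345,160:260],(400,320),interpolation=2);b=cv2.resize(t[165:250,140:246],(400,320),interpolation=2)
c=cv2.resize(s[95:215,195:315],(400,280),interpolation=2)[:, :];d=cv2.resize(t[130:240,275:395],(400,280),interpolation=2)
cv2.imwrite('pics/crop.png',np.vstack([np.hstack([a,b]),np.hstack([c,d])])[:,:,::-1])
for n,ps,pt in[('small',(230,303),(177,229)),('large',(196,282),(187,195)),('knob',(261,170),(302,196)),('rim',(257,115),(362,170)),('blue',(272,345),(146,268))]:
    print(n,*tri(ray(cs,*ps),ray(ct,*pt)))
E
```

```text
small [0.4542185  0.30504033 0.04138192] [np.float64(0.0099131902635379), np.float64(0.009913190263537867)]
large [0.54958554 0.2792832  0.04394142] [np.float64(0.011037219428583663), np.float64(0.011037219428583616)]
knob [ 0.50706475 -0.03072082  0.1634162 ] [np.float64(0.004228162460035683), np.float64(0.004228162460035701)]
rim [ 0.55951029 -0.16440683  0.23823207] [np.float64(0.0009585588732567296), np.float64(0.0009585588732568419)]
blue [0.33974561 0.38163904 0.05423942] [np.float64(0.00022730390741754889), np.float64(0.00022730390741759564)]
```

View pics/crop.png

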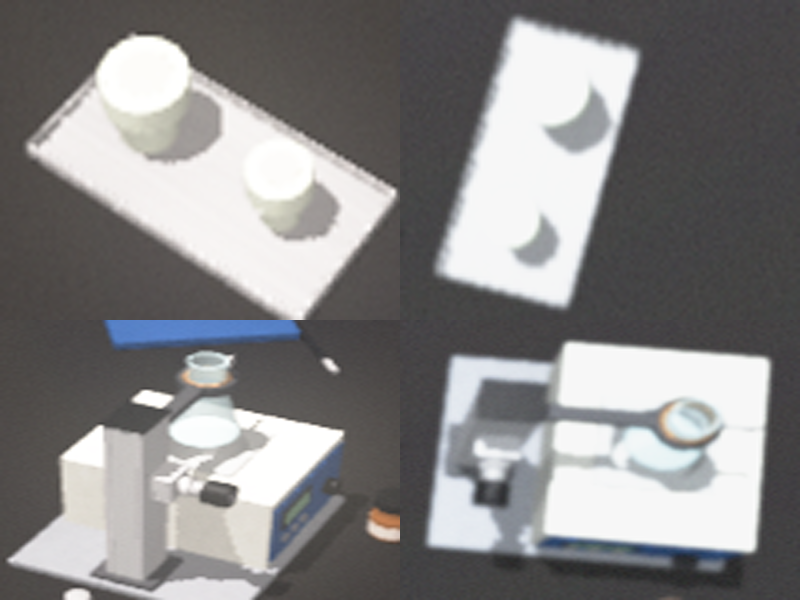

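The crop confirms it: the small white stopper's head top is at side (230,306), clearly smaller than the large one at (195,282), and standing on its narrow end. The knob and the flask with its clamp are clear. I'll move up over the thermostat for close wrist views.

Emit:
arm_command(
  moves="1 0.2 0.75 0.4 -0.5;1 0.2 0.75 0.4 -0.5;1 0.2 0.75 0.4 -0.5;1 0.2 0.75 0.4 -0.5;1 0.2 0.75 0.4 -0.5",
)

```text
time: 0.75
eef_pos: [0.3289, -0.4256, 0.5055]
eef_rot: [0.0, 0.995, 0.103, 0.0]
contact_force: [0.9, 0.0, -0.5]
width: 0.0854
grip_force: 0.0
```

Emit:
arm_command(
  moves="1 0.25 0.8 0.2 -0.5;1 0.25 0.8 0.2 -0.5;1 0.25 0.8 0.2 -0.5;1 0.25 0.8 0.2 -0.5;1 0.25 0.8 0.2 -0.5",
)

```text
time: 1.25
eef_pos: [0.3913, -0.2254, 0.5553]
eef_rot: [0.0, 1.0, -0.006, 0.0]
contact_force: [-0.0, -1.1, -0.2]
width: 0.0853
grip_force: 0.0
```

Emit:
arm_command(
  moves="1 0.1 0.6 0 0;1 0 0.5 0 0;1 0 0 0 0;1 0 0 0 0",
)

```text
time: 1.65
eef_pos: [0.3961, -0.1722, 0.5548]
eef_rot: [0.0, 1.0, -0.005, 0.0]
contact_force: [0.1, -0.6, 0.1]
width: 0.0854
grip_force: 0.0
```

```bash
python3 - <<'E'
from h import *
import pickle
s=manip.read_state();print(s['time'],s['eef_pos'],s['eef_rot'])
w,c=snap('wrist','w1.png');pickle.dump((w,c),open('w1.pkl','wb'))
print(c['xyz'],RM(c)@[0,0,-1])
for n,p in[('knob',(.507,-.031,.165)),('rim',(.5595,-.164,.245)),('st',(.454,.305,.052))]:print(n,proj(c,p))
E
```

```text
1.65 [ 0.39613441 -0.1722044   0.55484963] [ 1.95088851e-04  9.99987580e-01 -4.97691674e-03  1.81817953e-04]
[ 0.47822402 -0.17243943  0.52378198] [-0.31430881  0.0021836  -0.94931828]
knob (np.float64(107.13417597491934), np.float64(49.04999152578003))
rim (np.float64(236.96661528359533), np.float64(-41.408432289512746))
st (np.float64(-99.51631775530541), np.float64(100.34590210783857))
```

View pics/w1.png

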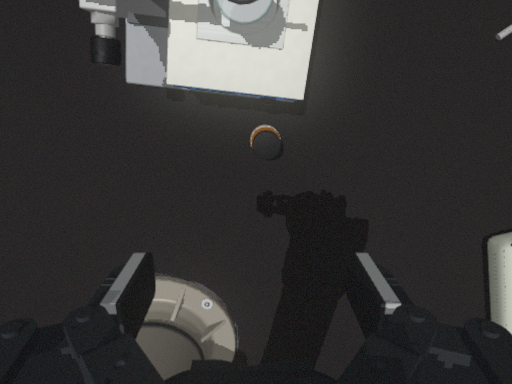

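The wrist view shows the knob at (105,48), the jar at (266,142) and the housing's front edge running (167,86)–(303,101), so the thermostat is yawed about -6°. I need the camera farther forward to see the flask rim.

Emit:
arm_command(
  moves="1 0.8 0 0 0;1 0.8 0 0 0;1 0.8 0 0 0;1 0.4 0 0 0;1 0 0 0 0",
)

```text
time: 2.2
eef_pos: [0.5385, -0.1733, 0.5531]
eef_rot: [-0.001, 1.0, -0.005, -0.001]
contact_force: [0.2, 0.4, 0.3]
width: 0.0851
grip_force: 0.0
```

```bash
python3 - <<'E'
from h import *
import pickle
w,c=snap('wrist','w2.png');pickle.dump((w,c),open('w2.pkl','wb'));print(c['xyz'])
E
```

```text
[ 0.62050635 -0.1735212   0.52190392]
```

Emit:
arm_command(
  moves="1 0 0.8 0 0;1 0 0.8 0 0;1 0 0.4 0 0;1 0 0 0 0;1 0 0 0 0",
)

```text
time: 2.75
eef_pos: [0.5357, -0.0731, 0.5549]
eef_rot: [0.0, 1.0, -0.006, 0.0]
contact_force: [-0.3, 0.3, 0.2]
width: 0.0854
grip_force: 0.0
```

```bash
python3 - <<'E'
from h import *
import pickle
w,c=snap('wrist','w3.png');pickle.dump((w,c),open('w3.pkl','wb'));print(c['xyz'])
w2,_=pickle.load(open('w2.pkl','rb'))
cv2.imwrite('pics/w23.png',np.vstack([w2[0:300],w[0:300]])[:,:,::-1])
E
```

```text
[ 0.61778825 -0.07346353  0.5238249 ]
```

View pics/w23.png

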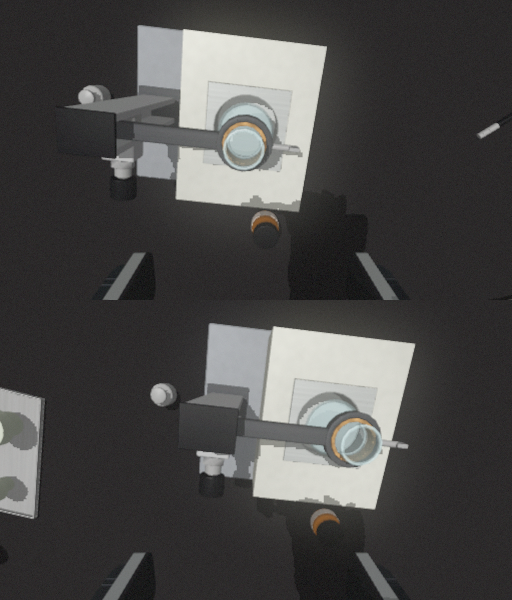

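```bash
python3 - <<'E'
from h import *
import pickle
(w2,c2),(w3,c3)=[pickle.load(open(f'w{i}.pkl','rb')) for i in(2,3)]
P={}
for nm,w,c,pts in[('2',w2,c2,[(183,31),(325,47),(300,210),(177,199)]),('3',w3,c3,[(274,28),(413,44),(375,208),(253,197)])]:
    g=cv2.cvtColor(w,cv2.COLOR_RGB2GRAY)
    q=cv2.cornerSubPix(g,np.float32(pts).reshape(-1,1,2),(4,4),(-1,-1),(3,50,.01)).reshape(-1,2)
    X=np.array([onz(c,*p,.12) for p in q]);P[nm]=q
    print(nm,q.round(1).tolist(),X.round(4).tolist())
    e=[X[(i+1)%4]-X[i] for i in range(4)];print([(round(np.linalg.norm(v),4),round(np.degrees(np.arctan2(v[1],v[0])),2)) for v in e])
for a,b in zip(P['2'],P['3']):
    print(tri(ray(c2,*a),ray(c3,*b)))
r=lambda im,y,x,h,w:cv2.resize(im[y:y+h,x:x+w],(w*6,h*6),interpolation=2)
cv2.imwrite('pics/z.png',np.vstack([np.hstack([r(w2,105,210,72,66),r(w3,105,323,72,66)])[:, :],np.hstack([r(w2,150,100,28,66),r(w3,143,180,28,66)])])[:600,:,::-1])
E
```

```text
2 [[183.60000610351562, 28.600000381469727], [326.5, 46.20000076293945], [298.29998779296875, 211.39999389648438], [175.3000030517578, 198.6999969482422]] [[0.6719, -0.101, 0.12], [0.6525, -0.2582, 0.12], [0.4551, -0.2338, 0.12], [0.4742, -0.0758, 0.12]]
[(np.float64(0.1584), np.float64(-97.04)), (np.float64(0.1988), np.float64(172.97)), (np.float64(0.1592), np.float64(83.12)), (np.float64(0.1993), np.float64(-7.25))]
3 [[273.3999938964844, 25.700000762939453], [414.79998779296875, 43.5], [374.29998779296875, 208.89999389648438], [252.60000610351562, 196.0]] [[0.672, -0.1, 0.12], [0.6524, -0.2575, 0.12], [0.4547, -0.2334, 0.12], [0.4744, -0.0754, 0.12]]
[(np.float64(0.1588), np.float64(-97.11)), (np.float64(0.1991), np.float64(173.04)), (np.float64(0.1592), np.float64(82.92)), (np.float64(0.1991), np.float64(-7.07))]
(array([ 0.67246886, -0.10023015,  0.11589771]), [np.float64(7.715382128231592e-05), np.float64(7.715382128212706e-05)])
(array([ 0.65263949, -0.25877454,  0.11721195]), [np.float64(4.523988646380036e-05), np.float64(4.523988646392297e-05)])
(array([ 0.45411356, -0.23415293,  0.11798629]), [np.float64(0.00016457214827764793), np.float64(0.000164572148277685)])
(array([ 0.473722  , -0.07544869,  0.11847266]), [np.float64(9.390543067334303e-05), np.float64(9.390543067330891e-05)])
```

View pics/z.png

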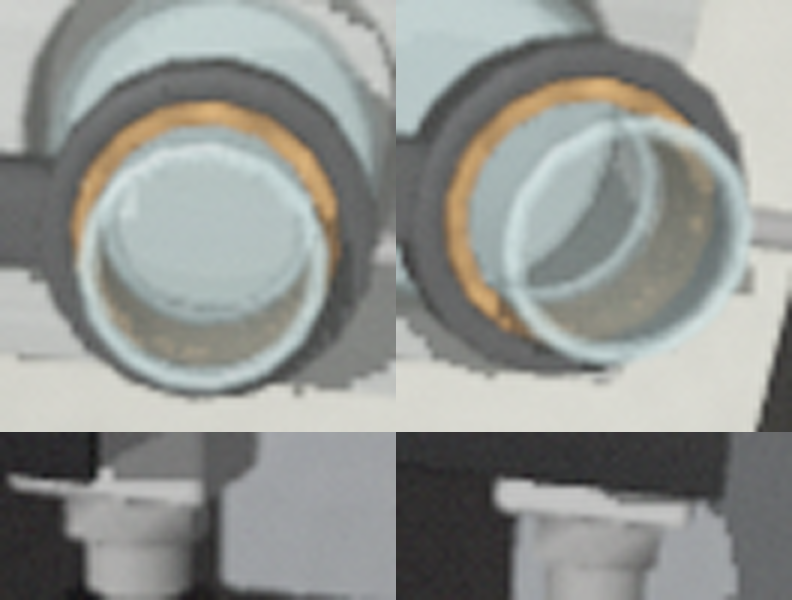

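Zoom: the rim ring's centre is at (244.0,149.3) in w2 and (361.6,144.9) in w3. The knob is at about (123,186) in w2 and (212,183) in w3.

```bash
python3 - <<'E'
from h import *
import pickle
(w2,c2),(w3,c3)=[pickle.load(open(f'w{i}.pkl','rb')) for i in(2,3)]
print('rim',tri(ray(c2,244,149.3),ray(c3,361.6,144.9)),onz(c2,244,149.3,.245),onz(c3,361.6,144.9,.245))
X=np.mean([[onz(c,*p,.12) for p in q] for c,q in[(c2,[(183.6,28.6),(326.5,46.2),(298.3,211.4),(175.3,198.7)]),(c3,[(273.4,25.7),(414.8,43.5),(374.3,208.9),(252.6,196)])]],axis=(0,1))
print('housing centre',X)
for nm,w,c,(x,y) in[('2',w2,c2,(123,188)),('3',w3,c3,(212,183))]:
    g=w[y-25:y+25,x-25:x+25].max(2).astype(int)
    for r in range(0,50,3):print(y-25+r,' '.join('%3d'%v for v in g[r,::3]))
cs=manip.calibration('side');print('small by side at z.052',onz(cs,229.8,305.7,.052))
print('knob pred',proj(c2,(.5025,-.026,.165)),proj(c3,(.5025,-.026,.165)))
E
```

```text
rim (array([ 0.56303507, -0.16749177,  0.24365345]), [np.float64(5.298462200710935e-05), np.float64(5.298462200696973e-05)]) [ 0.56325937 -0.16752238  0.245     ] [ 0.56335192 -0.16703462  0.245     ]
housing centre [ 0.56337258 -0.16689826  0.12      ]
163  41  41  47  44  72 159 169 164 163 158 147 118  78 142 165 163 164
166  43  47  46  42  74 168 165 165 156 141 122 100  67 139 162 166 165
169  43  45  40  47  47  53 159 166 155 139 119  77  53 140 162 163 164
172  45  43  47  44  48  47 168 173 166 150 123  75  52 141 164 163 161
175  41  41  41  49  49  35 167 174 166 152 125  73  41  93 154 152 161
178  47  49  45  46  39  25  27  94 108  92  38  32  37  48  53  49  56
181  47  45  49  42  37  41  47  51  42  33  36  38  29  45  51  52  54
184  44  41  43  46  33  43  38  43  40  41  39  34  27  48  49  53  54
187  44  45  46  41  38  36  38  40  38  36  36  31  34  47  50  52  50
190  45  42  42  46  35  35  39  44  38  37  33  32  28  48  51  51  48
193  42  47  41  44  41  37  38  36  41  37  34  34  31  50  50  53  48
196  47  47  45  44  31  34  41  41  36  30  40  30  2
[... 1099 characters left out ...]
88  43  45  47  43  43  40  42  47  45  39  43  42  36  56  54  57  56
191  43  47  45  47  35  37  42  47  44  44  38  40  41  56  54  57  56
194  48  46  49  45  44  37  42  44  42  42  39  33  47  51  53  52  55
197  45  49  46  51  49  49  48  43  45  41  44  46  50  50  51  56  56
200  44  45  45  48  50  46  51  48  48  51  50  52  51  52  49  55  55
203  47  46  48  48  42  48  49  48  50  47  49  51  53  55  53  52  52
206  48  49  47  46  46  50  46  48  47  47  50  47  47  50  49  52  51
small by side at z.052 [0.45944958 0.31951971 0.052     ]
knob pred (np.float64(120.54533817945577), np.float64(189.28057117800233)) (np.float64(208.86719014752654), np.float64(186.28091715262008))
```

The rim triangulates to (0.563,-0.167,0.244), against a stated height of 0.245. The housing measures 199 x 159 mm with yaw -7.05°, so the knob should be near (0.5055,-0.029,0.165). Next, over the stopper, turning to -7° on the way.

Emit:
arm_command(
  moves="1 0 0.8 0 -0.26;1 0 0.8 0 -0.26;1 0 0.8 0 -0.26;1 0 0.8 0 -0.25;1 0 0.8 0 -0.25",
)

```text
time: 3.3
eef_pos: [0.5364, 0.1276, 0.5548]
eef_rot: [0.0, 0.998, -0.063, 0.0]
contact_force: [1.0, -0.7, 0.6]
width: 0.0855
grip_force: 0.0
```

Emit:
arm_command(
  moves="1 -0.3 0.75 -0.5 0;1 -0.3 0.75 -0.5 0;1 -0.3 0.75 -0.5 0;1 -0.3 0.75 -0.5 0;1 -0.3 0.75 -0.5 0",
)

```text
time: 3.8
eef_pos: [0.4614, 0.3151, 0.4288]
eef_rot: [0.0, 0.998, -0.062, 0.0]
contact_force: [1.6, 0.4, -0.2]
width: 0.0858
grip_force: 0.0
```

Emit:
arm_command(
  moves="1 0 0.2 -0.6 0;1 0 0 -0.6 0;1 0 0 -0.4 0;1 0 0 0 0;1 0 0 0 0",
)

```text
time: 4.3
eef_pos: [0.462, 0.3246, 0.3501]
eef_rot: [0.0, 0.998, -0.062, -0.0]
contact_force: [-0.1, 0.1, 0.2]
width: 0.0856
grip_force: 0.0
```

```bash
python3 - <<'E'
from h import *
import pickle
w,c=snap('wrist','w4.png');pickle.dump((w,c),open('w4.pkl','wb'));s=manip.read_state();print(s['time'],s['eef_pos'],s['eef_rot'],c['xyz'])
E
```

```text
4.35 [0.4620284  0.32487456 0.35077475] [-2.80380540e-04  9.98091954e-01 -6.17424262e-02  4.96521616e-04] [0.54349557 0.31512852 0.31902529]
```

View pics/w4.png

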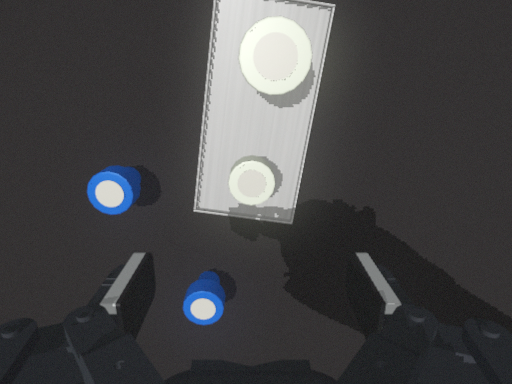

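The small stopper's head is at (252,183), the large one at (275,57), and the blues at (110,193) and (203,307). I'll fit the head now.

```bash
cat >> h.py <<'E'
def head(w,x,y,r=40,thr=12):
    a=w.astype(int);m=((a[:,:,1]-a[:,:,2]>thr)&(a[:,:,1]>130)).astype(np.uint8)
    k=np.zeros_like(m);cv2.circle(k,(x,y),r,1,-1);m=cv2.morphologyEx(m*k,cv2.MORPH_OPEN,np.ones((3,3)))
    cs=max(cv2.findContours(m,0,1)[0],key=cv2.contourArea)
    return cv2.fitEllipse(cv2.convexHull(cs)),cv2.boundingRect(cs)
E
python3 - <<'E'
from h import *
import pickle
w,c=pickle.load(open('w4.pkl','rb'))
print(w[183,225:280:4].tolist())
e,b=head(w,252,183);print(e,b)
cs=manip.calibration('side')
X=onz(c,*e[0],.052);print(X,tri(ray(c,*e[0]),ray(cs,229.8,305.7)))
print('diam',e[1][0]/c['K'][0][0]*np.linalg.norm(X-c['xyz']),e[1][1]/c['K'][0][0]*np.linalg.norm(X-c['xyz']))
E
```

```text
[[199, 200, 199], [231, 236, 222], [232, 237, 223], [226, 229, 216], [220, 219, 210], [221, 219, 211], [220, 218, 210], [219, 218, 209], [220, 219, 211], [220, 219, 210], [217, 217, 207], [231, 236, 222], [229, 234, 219], [140, 142, 139]]
((251.31163024902344, 181.3482666015625), (45.285377502441406, 45.93272399902344), 124.95601654052734) (229, 161, 46, 44)
[0.46205236 0.32409368 0.052     ] (array([0.46066954, 0.32251514, 0.05388113]), [np.float64(0.0024191271414220243), np.float64(0.0024191271414220968)])
diam 0.037839491361449415 0.03838040022687644
```

Emit:
arm_command(
  moves="1 0 0 -0.7 0;1 0 0 -0.7 0;1 0 0 -0.2 0;1 0 0 0 0;1 0 0 0 0",
)

```text
time: 4.85
eef_pos: [0.4618, 0.3258, 0.2715]
eef_rot: [-0.001, 0.998, -0.061, 0.001]
contact_force: [0.2, 0.4, 1.0]
width: 0.0854
grip_force: 0.0
```

```bash
python3 - <<'E'
from h import *
import pickle
w,c=snap('wrist','w5.png');s=manip.read_state();print(s['time'],s['eef_pos'])
w4,c4=pickle.load(open('w4.pkl','rb'))
p=proj(c,(.462,.324,.052));print(p)
e,b=head(w,int(p[0]),int(p[1]),50);print(e,b,onz(c,*e[0],.052),tri(ray(c,*e[0]),ray(c4,251.3,181.3)))
E
```

```text
4.9 [0.46183862 0.32577371 0.27163977]
(np.float64(254.48197933155973), np.float64(219.04340722100557))
((254.21336364746094, 217.94967651367188), (52.803897857666016, 63.546958923339844), 86.76119995117188) (223, 191, 63, 49) [0.46274057 0.32407758 0.052     ] (array([0.4604939 , 0.32428168, 0.04674532]), [np.float64(6.9994801825597354e-06), np.float64(6.999480182508657e-06)])
```

Emit:
arm_command(
  moves="1 0 -0.03 -0.6 0;1 0 0 -0.6 0;1 0 0 -0.35 0;1 0 0 0 0;1 0 0 0 0",
)

```text
time: 5.4
eef_pos: [0.4617, 0.3244, 0.1936]
eef_rot: [-0.0, 0.998, -0.061, 0.001]
contact_force: [-0.4, -0.2, -0.3]
width: 0.0854
grip_force: 0.0
```

Emit:
arm_command(
  moves="0.3 0 0 0 0;0.3 0 0 0 0;0.3 0 0 0 0;0.3 0 0 0 0;0.3 0 0 0 0",
  grip_force=40,
)

```text
time: 5.9
eef_pos: [0.4616, 0.3239, 0.1931]
eef_rot: [-0.0, 0.998, -0.061, 0.001]
contact_force: [-1.5, -1.2, 9.4]
width: 0.0387
grip_force: 39.0
```

Emit:
arm_command(
  moves="0.3 0 0 0.3 0;0.3 0 0 0.6 0;0.3 0 0 0.8 0;0.3 0 0 0.8 0;0.3 0 0 0.8 0",
)

```text
time: 6.4
eef_pos: [0.4608, 0.3236, 0.3599]
eef_rot: [-0.0, 0.998, -0.061, 0.0]
contact_force: [1.4, 0.7, -0.7]
width: 0.0387
grip_force: 40.3
```

Emit:
arm_command(
  moves="0.3 0.2 -0.6 0.6 0;0.3 0.2 -0.6 0.6 0;0.3 0.2 -0.6 0.6 0;0.3 0.2 -0.7 0.5 0;0.3 0.2 -0.7 0.4 0",
)

```text
time: 6.9
eef_pos: [0.5109, 0.1625, 0.4951]
eef_rot: [-0.0, 0.998, -0.061, 0.001]
contact_force: [0.9, 0.5, -1.0]
width: 0.0392
grip_force: 40.3
```

Emit:
arm_command(
  moves="0.3 0.2 -0.8 0 0;0.3 0.2 -0.8 0 0;0.3 0.2 -0.8 0 0;0.3 0.2 -0.8 0 0;0.3 0.2 -0.8 0 0",
)

```text
time: 7.4
eef_pos: [0.5608, -0.0377, 0.4935]
eef_rot: [-0.0, 0.998, -0.061, 0.0]
contact_force: [1.3, 0.6, -0.3]
width: 0.0389
grip_force: 40.3
```

Emit:
arm_command(
  moves="0.3 0 -0.8 0 0;0.3 0 -0.8 0 0;0.3 0 -0.8 0 0;0.3 0 0 0 0;0.3 0 0 0 0",
)

```text
time: 7.9
eef_pos: [0.5608, -0.1568, 0.4929]
eef_rot: [-0.0, 0.998, -0.062, 0.0]
contact_force: [0.3, 0.6, -0.6]
width: 0.039
grip_force: 40.4
```

```bash
python3 - <<'E'
from h import *
import pickle
w,c=snap('wrist','w6.png');pickle.dump((w,c),open('w6.pkl','wb'));s=manip.read_state();print(s['time'],s['eef_pos'],s['eef_rot'],s['width'],s['grip_force'],s['contact_force'])
E
```

```text
7.95 [ 0.56101392 -0.15562975  0.49287138] [-3.57620352e-04  9.98139085e-01 -6.09769241e-02  2.31842716e-04] 0.039097929031939614 40.36515533924103 [-0.07039777  0.9638781   0.4251296 ]
```

View pics/w6.png

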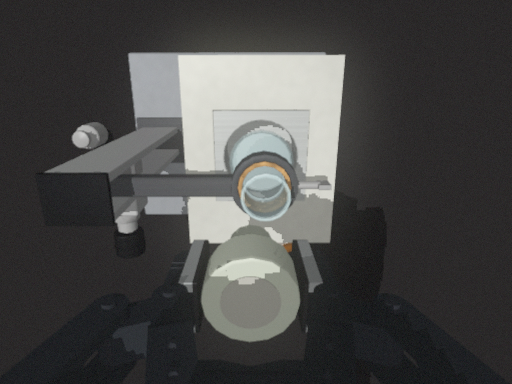

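The stopper is held: head top at (251,300), plug end near (262,240), and the flask rim at about (266,196). I'll check the stopper for tilt numerically and re-measure the rim.

```bash
python3 - <<'E'
from h import *
import pickle
w,c=pickle.load(open('w6.pkl','rb'));a=w.astype(int)
for r in range(222,342,6):
    print(r,[ '%d:%s'%(x,','.join(map(str,a[r,x]))) for x in range(200,308,9)] if r in(234,264,300) else '', [int(x) for x in np.where((a[r,195:310,1]-a[r,195:310,2]>8)&(a[r,195:310,1]>70))[0][[0,-1]]+195] if ((a[r,195:310,1]-a[r,195:310,2]>8)&(a[r,195:310,1]>70)).any() else '')
s=manip.read_state();q=s['eef_rot'];R=Ro.from_quat([q[1],q[2],q[3],q[0]]).as_matrix();T=s['eef_pos']
print(T,R[:,2])
th=np.linspace(0,2*np.pi,60)
for n,d,r in[('top',.193-.052,.02),('shoulder',.193-.030,.02),('plugtop',.163,.0134),('plugbot',.191,.0118)]:
    p=np.array([proj(c,T+R@[r*np.cos(t),r*np.sin(t),d]) for t in th]);print(n,proj(c,T+R@[0,0,d]),p.min(0),p.max(0))
E
```

```text
222  [195, 293]
228  [196, 267]
234 ['200:207,206,199', '209:207,208,200', '218:209,210,200', '227:208,209,200', '236:116,119,109', '245:127,129,121', '254:131,135,123', '263:114,117,109', '272:211,212,204', '281:184,185,177', '290:143,144,137', '299:147,146,138'] [202, 305]
240  [209, 279]
246  [218, 291]
252  [214, 287]
258  [210, 291]
264 ['200:54,54,51', '209:110,115,105', '218:144,148,136', '227:219,223,211', '236:209,214,200', '245:207,213,198', '254:207,211,198', '263:207,212,198', '272:207,213,199', '281:121,126,114', '290:114,116,107', '299:48,47,44'] [209, 293]
270  [208, 294]
276  [205, 295]
282  [204, 297]
288  [203, 298]
294  [202, 298]
300 ['200:58,59,55', '209:136,141,129', '218:137,141,128', '227:128,128,122', '236:129,127,120', '245:127,127,119', '254:129,127,120', '263:129,128,121', '272:127,126,119', '281:135,136,127', '290:134,138,125', '299:121,126,115'] [201, 299]
306  [203, 298]
312  [204, 296]
318  [207, 294]
324  [211, 288]
330  [217, 284]
336  [228, 273]
[ 0.56101392 -0.15562975  0.49287138] [ 5.06435731e-04  6.85635590e-04 -9.99999637e-01]
top (np.float64(248.81103981309033), np.float64(299.68996402502626)) [197.39508748 254.08551236] [300.20252781 341.03574656]
shoulder (np.float64(248.97059510620608), np.float64(269.0396695321857)) [204.68824592 228.68239667] [293.23320563 306.1213327 ]
plugtop (np.float64(248.97059510620608), np.float64(269.0396695321857)) [219.33422727 242.38277637] [278.59820692 294.216264  ]
plugbot (np.float64(249.11940062472303), np.float64(240.454388056151)) [226.93193859 220.02577755] [271.30929489 260.02097143]
```

```bash
python3 - <<'E'
from h import *
import pickle
w,c=pickle.load(open('w6.pkl','rb'));a=w.astype(int)
print('col249',[(r,int(a[r,249,1])) for r in range(212,244,2)])
for r in(224,228):print(r,[(x,int(a[r,x,1])) for x in range(225,282,3)])
print('pred rim',proj(c,(.5632,-.1672,.245)))
d=a[:,:,2]-a[:,:,0]
for r in (190,195,200):print(r,[(x,int(d[r,x]),int(a[r,x,1])) for x in list(range(236,250))+list(range(282,298))])
for x in (262,266,270):print(x,[(r,int(d[r,x]),int(a[r,x,1])) for r in list(range(168,182))+list(range(212,226))])
E
```

```text
col249 [(212, 188), (214, 198), (216, 190), (218, 196), (220, 167), (222, 145), (224, 138), (226, 121), (228, 118), (230, 119), (232, 119), (234, 133), (236, 140), (238, 142), (240, 144), (242, 144)]
224 [(225, 210), (228, 210), (231, 211), (234, 212), (237, 211), (240, 211), (243, 212), (246, 212), (249, 138), (252, 143), (255, 145), (258, 143), (261, 146), (264, 144), (267, 144), (270, 145), (273, 146), (276, 142), (279, 146)]
228 [(225, 208), (228, 209), (231, 211), (234, 210), (237, 204), (240, 119), (243, 120), (246, 125), (249, 118), (252, 120), (255, 118), (258, 121), (261, 119), (264, 173), (267, 210), (270, 212), (273, 146), (276, 145), (279, 141)]
pred rim (np.float64(265.84137726831653), np.float64(197.85160143436192))
190 [(236, 0, 96), (237, -9, 91), (238, -61, 121), (239, -86, 156), (240, -76, 158), (241, -32, 169), (242, 9, 189), (243, 13, 199), (244, 13, 190), (245, 15, 186), (246, 13, 163), (247, 11, 150), (248, 8, 128), (249, 7, 129), (282, 9, 141), (283, 0, 128), (284, -7, 126), (285, -4, 147), (286, 2, 173), (287, 6, 192), (288, 11, 202), (289, 3, 185), (290, -12,
[... 1708 characters left out ...]
0, 13, 186), (181, 13, 187), (212, -2, 126), (213, 9, 122), (214, 11, 124), (215, 13, 123), (216, 11, 137), (217, 13, 156), (218, 12, 188), (219, 14, 210), (220, 12, 200), (221, 3, 165), (222, -6, 145), (223, -7, 143), (224, -5, 145), (225, -5, 146)]
270 [(168, 14, 177), (169, 14, 175), (170, 13, 177), (171, 14, 177), (172, 14, 175), (173, 15, 174), (174, 14, 195), (175, 15, 214), (176, 16, 213), (177, 17, 207), (178, 14, 195), (179, 14, 185), (180, 13, 185), (181, 13, 184), (212, 5, 125), (213, 9, 124), (214, 8, 126), (215, 10, 126), (216, 14, 144), (217, 12, 181), (218, 11, 196), (219, 14, 208), (220, 10, 189), (221, -1, 156), (222, -8, 145), (223, -7, 143), (224, -8, 145), (225, -6, 143)]
```

Rim centre is at (265.6,197.2) against a predicted (265.8,197.9), so it agrees. The stopper is upright within about 3°, its tip some 2 mm back. Aligning and descending to just over the rim.

Emit:
arm_command(
  moves="0.3 0.06 -0.22 -0.3 0;0.3 0 0 -0.3 0;0.3 0 0 -0.25 0;0.3 0 0 0 0;0.3 0 0 0 0",
)

```text
time: 8.45
eef_pos: [0.5644, -0.1668, 0.4493]
eef_rot: [-0.0, 0.998, -0.061, -0.0]
contact_force: [0.7, -0.4, -0.5]
width: 0.0393
grip_force: 40.4
```

```bash
python3 - <<'E'
from h import *
import pickle
w,c=snap('wrist','w7.png');pickle.dump((w,c),open('w7.pkl','wb'));s=manip.read_state();T=s['eef_pos'];print(s['time'],T)
s_,cs=snap('side','s7.png')
print('rim pred',proj(c,(.5634,-.167,.245)),'tip',proj(c,T-[0,0,.191]), 'shoulder',proj(c,T-[0,0,.163]))
cv2.imwrite('pics/z7.png',np.hstack([cv2.resize(w[170:320,190:320],(520,600),interpolation=2),cv2.resize(s_[80:180,220:265],(270,600),interpolation=2)])[:,:,::-1])
E
```

```text
8.5 [ 0.56442131 -0.16690768  0.44984161]
rim pred (np.float64(251.86713100231893), np.float64(231.02620484679684)) tip (np.float64(251.59235601327146), np.float64(240.68407461278377)) shoulder (np.float64(251.85040333893852), np.float64(269.47670728458866))
```

View pics/z7.png

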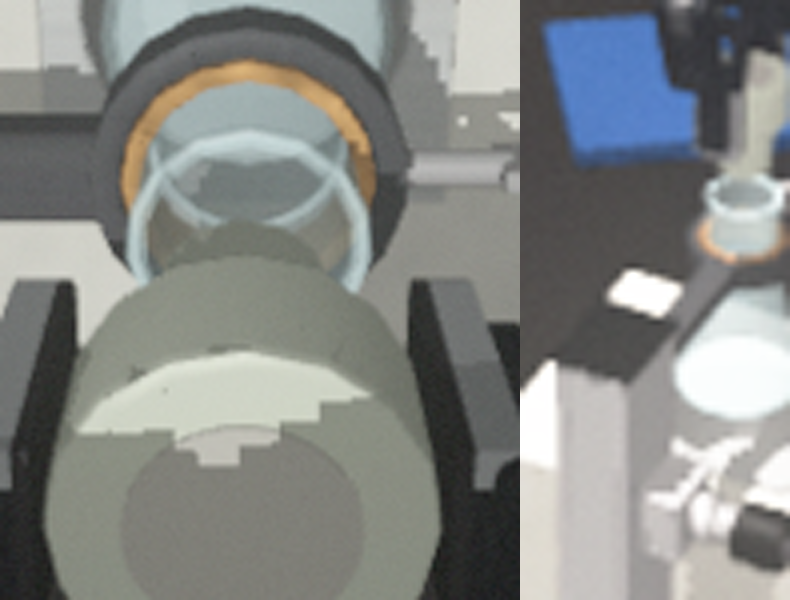

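The plug hangs centred over the mouth (tip at column 253, rim at 252). Side view: plug just over the neck. Inserting while watching the force.

Emit:
arm_command(
  moves="0.3 0 0 -0.15 0;0.3 0 0 -0.15 0;0.3 0 0 -0.15 0;0.3 0 0 -0.05 0;0.3 0 0 0 0",
)

```text
time: 9.05
eef_pos: [0.5642, -0.1672, 0.4241]
eef_rot: [-0.0, 0.998, -0.061, -0.0]
contact_force: [0.1, 0.8, -0.6]
width: 0.0388
grip_force: 40.4
```

Emit:
arm_command(
  moves="0.3 0 0 -0.1 0;0.3 0 0 -0.1 0;0.3 0 0 -0.06 0;0.3 0 0 0 0;0.3 0 0 0 0",
)

```text
time: 9.55
eef_pos: [0.5643, -0.1672, 0.4117]
eef_rot: [-0.0, 0.998, -0.061, 0.0]
contact_force: [-0.3, -1.0, -0.8]
width: 0.0391
grip_force: 40.4
```

Emit:
arm_command(
  moves="0.3 0 0 -0.03 0;0.3 0 0 -0.03 0;0.3 0 0 0 0;0.3 0 0 0 0",
)

```text
time: 9.95
eef_pos: [0.5643, -0.1672, 0.4087]
eef_rot: [-0.0, 0.998, -0.061, -0.0]
contact_force: [-0.1, 0.1, -0.3]
width: 0.0388
grip_force: 40.4
```

Emit:
arm_command(
  moves="0.3 0 0 -0.03 0;0.3 0 0 0 0;0.3 0 0 0 0",
)

```text
time: 10.25
eef_pos: [0.5643, -0.1672, 0.4076]
eef_rot: [0.0, 0.998, -0.061, 0.0]
contact_force: [-0.9, 0.0, 5.7]
width: 0.0392
grip_force: 40.9
```

Emit:
arm_command(
  moves="0.3 0 0 -0.03 0;0.3 0 0 0 0;0.3 0 0 0 0",
)

```text
time: 10.55
eef_pos: [0.5643, -0.1672, 0.4071]
eef_rot: [0.0, 0.998, -0.061, 0.001]
contact_force: [-6.9, 0.8, 17.4]
width: 0.039
grip_force: 42.1
```

Emit:
arm_command(
  moves="0.6 0 0 0 0;0.6 0 0 0 0;0.8 0 0 0 0;0.8 0 0 0 0;0.8 0 0 0 0",
)

```text
time: 11.05
eef_pos: [0.5643, -0.1672, 0.4055]
eef_rot: [-0.0, 0.998, -0.061, -0.0]
contact_force: [0.1, -0.4, -0.4]
width: 0.0683
grip_force: 0.0
```

Emit:
arm_command(
  moves="0.8 0 0 0.4 0;0.8 0 0 0.7 0;0.8 0 0 0.7 0;0.8 0 0 0 0;0.8 0 0 0 0",
)

```text
time: 11.55
eef_pos: [0.5643, -0.1672, 0.4962]
eef_rot: [0.0, 0.998, -0.061, 0.001]
contact_force: [-0.4, -0.5, -0.4]
width: 0.0682
grip_force: 0.0
```

```bash
python3 - <<'E'
from h import *
import pickle
w,c=snap('wrist','w8.png');pickle.dump((w,c),open('w8.pkl','wb'));s=manip.read_state();print(s['time'],s['eef_pos'],s['contact_force'])
p=proj(c,(.5635,-.167,.267));print(p,w[int(p[1]),int(p[0])-40:int(p[0])+40:6].tolist())
for thr in(6,8,10):
    e,b=head(w,int(p[0]),int(p[1]),60,thr);print(e,b,onz(c,*e[0],.267))
th=np.linspace(0,6.28,60)
for r,z in((.02,.267),(.02,.245)):
    q=np.array([proj(c,(.5635+r*np.cos(t),-.167+r*np.sin(t),z)) for t in th]);print(q.min(0),q.max(0))
e,b=head(w,int(p[0]),int(p[1]),60,8)
x0,y0=int(p[0])-70,max(0,int(p[1])-70)
s_,_=snap('side')
cv2.imwrite('pics/z8.png',np.hstack([cv2.resize(w[y0:y0+140,x0:x0+140],(560,560),interpolation=2),cv2.resize(s_[80:150,235:265],(240,560),interpolation=2)])[:,:,::-1]);print(x0,y0)
E
```

```text
11.6 [ 0.56412431 -0.16717413  0.49528128] [ 0.51151178  0.02391817 -0.07373383]
(np.float64(250.87813838424532), np.float64(214.66897063607257)) [[209, 210, 201], [210, 211, 202], [208, 213, 200], [209, 213, 200], [196, 195, 186], [196, 195, 186], [197, 196, 187], [194, 194, 185], [195, 194, 185], [195, 194, 186], [209, 214, 200], [207, 211, 197], [148, 148, 141], [145, 145, 140]]
((241.3734588623047, 214.82073974609375), (91.50776672363281, 104.07563781738281), 72.0525894165039) (191, 167, 98, 81) [ 0.56413839 -0.16094031  0.267     ]
((250.25421142578125, 205.1564178466797), (63.75342559814453, 75.40888214111328), 2.870454788208008) (219, 167, 63, 75) [ 0.57002516 -0.16739655  0.267     ]
((250.5198974609375, 204.71998596191406), (61.9542350769043, 74.85768127441406), 0.8737155795097351) (220, 167, 61, 74) [ 0.57029878 -0.16759991  0.267     ]
[219.67867369 184.92162531] [282.06707984 242.70754275]
[222.37574772 175.21287784] [279.21691607 228.50102668]
180 144
```

View pics/z8.png

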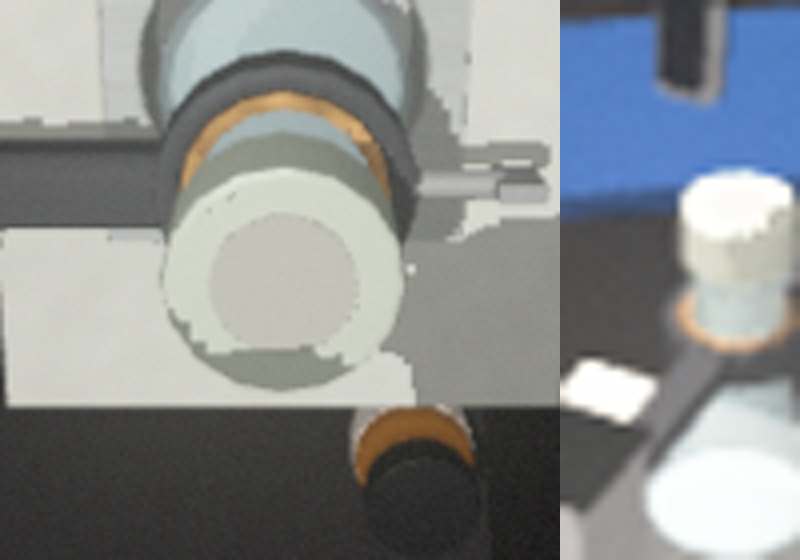

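Seated: the head's underside is flat on the rim, head rows 186–241 (predicted 185–243), and the side view shows it upright. Now checking the knob estimate against the earlier views.

```bash
python3 - <<'E'
from h import *
import pickle
k=np.array([.5058,-.0288,.165]);ax=np.array([.9925,-.1227,0])
for i,cc in((2,122.2),(3,211)):
    w,c=pickle.load(open(f'w{i}.pkl','rb'));print(i,proj(c,k),'sleeve end',proj(c,k+ax*.012),'front bottom',proj(c,k-ax*.012),cc)
    g=cv2.GaussianBlur(w.max(2),(1,9),0)[181:196].mean(0) if i==2 else w.max(2)[179:192].mean(0)
    x=int(cc);print([(j,int(g[j])) for j in range(x-20,x+20)])
    y=188 if i==2 else 183
    h=w.max(2)[:,x-9:x+10].mean(1);print([(r,int(h[r])) for r in range(y-16,y+24)])
E
```

```text
2 (np.float64(122.64308669870086), np.float64(186.47033500945716)) sleeve end (np.float64(122.56023690008045), np.float64(176.27208122390232)) front bottom (np.float64(122.7242882410585), np.float64(196.46569951886454)) 122.2
[(102, 44), (103, 44), (104, 45), (105, 45), (106, 44), (107, 44), (108, 44), (109, 41), (110, 35), (111, 34), (112, 36), (113, 36), (114, 36), (115, 37), (116, 39), (117, 41), (118, 41), (119, 41), (120, 41), (121, 39), (122, 39), (123, 37), (124, 38), (125, 37), (126, 36), (127, 33), (128, 34), (129, 36), (130, 33), (131, 32), (132, 31), (133, 29), (134, 30), (135, 30), (136, 36), (137, 48), (138, 48), (139, 49), (140, 49), (141, 49)]
[(172, 139), (173, 139), (174, 139), (175, 138), (176, 127), (177, 99), (178, 63), (179, 37), (180, 35), (181, 41), (182, 38), (183, 38), (184, 39), (185, 38), (186, 37), (187, 37), (188, 37), (189, 37), (190, 36), (191, 36), (192, 36), (193, 37), (194, 35), (195, 36), (196, 36), (197, 35), (198, 35), (199, 35), (200, 40), (201, 43), (202, 45), (203, 45), (204, 45), (205, 45), (206, 46), (207, 44), (208, 44), (209, 45), (210, 44)
[... 424 characters left out ...]
208, 46), (209, 47), (210, 49), (211, 48), (212, 47), (213, 45), (214, 43), (215, 41), (216, 43), (217, 41), (218, 40), (219, 40), (220, 40), (221, 39), (222, 38), (223, 38), (224, 46), (225, 53), (226, 53), (227, 53), (228, 53), (229, 52), (230, 53)]
[(167, 159), (168, 159), (169, 159), (170, 158), (171, 153), (172, 141), (173, 125), (174, 101), (175, 65), (176, 40), (177, 47), (178, 48), (179, 45), (180, 44), (181, 44), (182, 44), (183, 43), (184, 43), (185, 43), (186, 43), (187, 42), (188, 41), (189, 42), (190, 42), (191, 42), (192, 40), (193, 40), (194, 40), (195, 40), (196, 40), (197, 43), (198, 47), (199, 48), (200, 49), (201, 49), (202, 48), (203, 48), (204, 48), (205, 48), (206, 48)]
```

Emit:
arm_command(
  moves="0.6 -0.25 0.55 0 0;0.6 -0.25 0.55 0 0;0.6 -0.25 0.55 0 0;0.6 -0.25 0.55 -0.3 0;0.6 -0.2 0.55 -0.5 0",
)

```text
time: 12.15
eef_pos: [0.5036, -0.0287, 0.4555]
eef_rot: [-0.0, 0.998, -0.061, 0.001]
contact_force: [1.0, 0.1, -0.0]
width: 0.0514
grip_force: 0.0
```

Emit:
arm_command(
  moves="0.6 0 0 -0.5 0;0.6 0 0 0 0;0.6 0 0 0 0",
)

```text
time: 12.45
eef_pos: [0.5044, -0.0301, 0.4306]
eef_rot: [0.0, 0.998, -0.061, -0.001]
contact_force: [0.9, -0.4, -0.2]
width: 0.0513
grip_force: 0.0
```

```bash
python3 - <<'E'
from h import *
import pickle
w,c=snap('wrist','w9.png');pickle.dump((w,c),open('w9.pkl','wb'));s=manip.read_state();print(s['time'],s['eef_pos'],s['eef_rot'])
k=np.array([.5058,-.0288,.165]);ax=np.array([.9925,-.1227,0])
u,v=map(int,proj(c,k));print(u,v,proj(c,k+ax*.012),proj(c,k-ax*.012),proj(c,k+[0,0,.014]))
g=w.max(2)
print([(j,int(g[v-4:v+12,j].mean())) for j in range(u-36,u+37,2)])
print([(r,int(g[r,u-8:u+9].mean())) for r in range(v-45,v+45,2)])
E
```

```text
12.5 [ 0.50465633 -0.03026664  0.431249  ] [-2.54779643e-05  9.98105499e-01 -6.15257089e-02  1.21041309e-05]
248 192 (np.float64(248.86341504768046), np.float64(176.73241232639364)) (np.float64(248.8831703178929), np.float64(207.3459622139899)) (np.float64(248.81030839786467), np.float64(198.77140661198263))
[(212, 47), (214, 48), (216, 49), (218, 48), (220, 49), (222, 49), (224, 48), (226, 49), (228, 50), (230, 42), (232, 35), (234, 38), (236, 39), (238, 41), (240, 42), (242, 43), (244, 44), (246, 48), (248, 49), (250, 46), (252, 46), (254, 44), (256, 41), (258, 42), (260, 41), (262, 39), (264, 38), (266, 37), (268, 39), (270, 40), (272, 40), (274, 41), (276, 41), (278, 42), (280, 44), (282, 47), (284, 46)]
[(147, 191), (149, 195), (151, 167), (153, 150), (155, 166), (157, 166), (159, 165), (161, 163), (163, 159), (165, 161), (167, 169), (169, 169), (171, 169), (173, 169), (175, 168), (177, 163), (179, 102), (181, 37), (183, 53), (185, 53), (187, 48), (189, 48), (191, 47), (193, 47), (195, 46), (197, 44), (199, 44), (201, 41), (203, 42), (205, 42), (207, 42), (209, 40), (211, 39), (213, 38), (215, 47), (217, 47), (219, 46), (221, 46), (223, 47), (225, 47), (227, 45), (229, 46), (231, 45), (233, 46), (235, 45)]
```

The knob's silhouette matches the prediction in three views: columns 122.9, 211.2 and 248.5. Descending to it.

Emit:
arm_command(
  moves="0.6 -0.03 0.03 -0.5 0;0.6 0 0 -0.5 0;0.6 0 0 -0.5 0;0.6 0 0 -0.3 0;0.6 0 0 0 0",
)

```text
time: 13.0
eef_pos: [0.5028, -0.0288, 0.3399]
eef_rot: [0.0, 0.998, -0.062, -0.001]
contact_force: [0.2, -0.3, -0.0]
width: 0.0511
grip_force: 0.0
```

Emit:
arm_command(
  moves="0.6 0 0 -0.18 0;0.6 0 0 -0.18 0;0.6 0 0 0 0;0.6 0 0 0 0",
)

```text
time: 13.4
eef_pos: [0.5029, -0.0282, 0.3229]
eef_rot: [-0.0, 0.998, -0.061, 0.0]
contact_force: [-0.3, -0.3, -0.1]
width: 0.0511
grip_force: 0.0
```

Emit:
arm_command(
  moves="0.1 0 0 0 0;0.1 0 0 0 0;0.1 0 0 0 0;0.1 0 0 0 0;0.1 0 0 0 0",
  grip_force=80,
)

```text
time: 13.9
eef_pos: [0.5028, -0.0287, 0.3233]
eef_rot: [0.0, 0.998, -0.061, 0.0]
contact_force: [-3.1, -3.2, 6.8]
width: 0.0256
grip_force: 78.1
```

Emit:
arm_command(
  moves="0.1 -0.06 0.01 0 0;0.1 -0.06 0.01 0 0;0.1 -0.06 0.01 0 0;0.1 -0.06 0.01 0 0;0.1 -0.04 0 0 0",
)

```text
time: 14.4
eef_pos: [0.4902, -0.0272, 0.3238]
eef_rot: [0.0, 0.998, -0.062, 0.003]
contact_force: [14.0, -6.6, -4.5]
width: 0.0257
grip_force: 78.7
```

Emit:
arm_command(
  moves="0.1 -0.03 0 0 0;0.1 0 0 0 0",
)

```text
time: 14.6
eef_pos: [0.4888, -0.0271, 0.3238]
eef_rot: [0.0, 0.998, -0.061, 0.003]
contact_force: [13.6, -7.7, -4.0]
width: 0.026
grip_force: 78.8
```

Emit:
arm_command(
  moves="0.1 -0.04 0.01 0 0;0.1 0 0 0 0;0.1 0 0 0 0",
)

```text
time: 14.9
eef_pos: [0.4876, -0.0268, 0.324]
eef_rot: [0.0, 0.998, -0.062, 0.004]
contact_force: [20.4, -9.6, -9.9]
width: 0.0253
grip_force: 79.4
```

Emit:
arm_command(
  moves="0.1 -0.03 0 0 0;0.1 0 0 0 0;0.1 0 0 0 0",
)

```text
time: 15.2
eef_pos: [0.4871, -0.0269, 0.3243]
eef_rot: [0.0, 0.998, -0.062, 0.005]
contact_force: [30.8, -10.8, -16.5]
width: 0.0257
grip_force: 79.9
```

The force rises sharply to 31 N, so the knob is at its stop. Holding while the lift sinks.

Emit:
arm_command(
  moves="0.1 0 0 0 0;0.1 0 0 0 0;0.1 0 0 0 0;0.1 0 0 0 0;0.1 0 0 0 0",
)

```text
time: 15.7
eef_pos: [0.4871, -0.0269, 0.3243]
eef_rot: [0.0, 0.998, -0.062, 0.005]
contact_force: [30.0, -11.2, -15.8]
width: 0.0254
grip_force: 79.9
```

Emit:
arm_command(
  moves="0.1 0 0 0 0;0.1 0 0 0 0;0.1 0 0 0 0;0.1 0 0 0 0;0.1 0 0 0 0",
)

```text
time: 16.2
eef_pos: [0.4871, -0.0269, 0.3243]
eef_rot: [0.0, 0.998, -0.062, 0.005]
contact_force: [31.6, -10.6, -15.8]
width: 0.0255
grip_force: 79.9
```

Emit:
arm_command(
  moves="0.1 0 0 0 0;0.1 0 0 0 0;0.1 0 0 0 0;0.1 0 0 0 0;0.1 0 0 0 0",
)

```text
time: 16.7
eef_pos: [0.4871, -0.0269, 0.3243]
eef_rot: [0.0, 0.998, -0.062, 0.005]
contact_force: [30.9, -10.6, -16.1]
width: 0.0256
grip_force: 79.9
```

Emit:
arm_command(
  moves="0.1 0 0 0 0;0.1 0 0 0 0;0.1 0 0 0 0;0.1 0 0 0 0;0.1 0 0 0 0",
)

```text
time: 17.2
eef_pos: [0.4871, -0.0269, 0.3243]
eef_rot: [0.0, 0.998, -0.062, 0.005]
contact_force: [31.7, -10.5, -15.3]
width: 0.0255
grip_force: 79.9
```

Emit:
arm_command(
  moves="0.1 0 0 0 0;0.1 0 0 0 0;0.1 0 0 0 0;0.1 0 0 0 0;0.1 0 0 0 0",
)

```text
time: 17.7
eef_pos: [0.4871, -0.0269, 0.3243]
eef_rot: [0.0, 0.998, -0.062, 0.005]
contact_force: [29.6, -10.8, -16.0]
width: 0.0255
grip_force: 79.9
```

```bash
python3 - <<'E'
from h import *
import pickle
w,c=snap('wrist','w10.png');t,ct=snap('top','t10.png');s_,cs=snap('side','s10.png')
pickle.dump((w,c,t,ct,s_,cs),open('e.pkl','wb'))
s=manip.read_state();print(s['time'],s['eef_pos'],s['contact_force'],s['width'])
for n,cc in(('wrist',c),('side',cs),('top',ct)):print(n,'up',proj(cc,(.5635,-.167,.267)),'down',proj(cc,(.5635,-.167,.207)))
E
```

```text
17.85 [ 0.48708168 -0.02690822  0.32428115] [ 29.85297826 -11.15113159 -15.81135576] 0.02520053640625084
wrist up (np.float64(2191.8067678562647), np.float64(-85.55683423152811)) down (np.float64(797.7508047909118), np.float64(34.646071430497784))
side up (np.float64(256.53317967048235), np.float64(105.4605655312836)) down (np.float64(255.97758930458713), np.float64(123.60966856509854))
top up (np.float64(365.96507374238297), np.float64(164.96802425598696)) down (np.float64(359.83168388203245), np.float64(170.9612034516019))
```

View pics/s10.png

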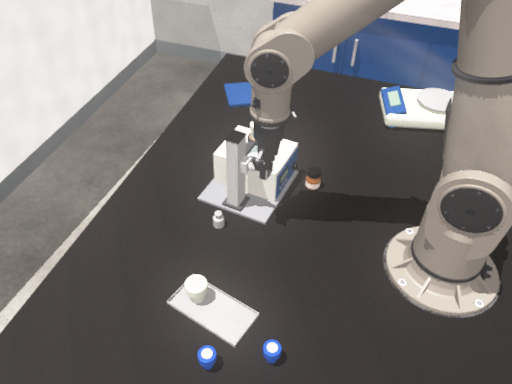

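The side view shows the knob held, with the tray, jar and weight in place. The arm hides most of the flask, so I'll check the lift height numerically. Note: counting the crops, that was my 11th picture, one over the limit of 10; I'll view no more.

```bash
python3 - <<'E'
from h import *
import pickle
w,c,t,ct,s_,cs=pickle.load(open('e.pkl','rb'));s0=cv2.imread('pics/side0.png')[:,:,::-1];t0=cv2.imread('pics/top0.png')[:,:,::-1]
print('side now | before (green)')
for r in range(98,160,3):print(r,[int(v) for v in s_[r,234:262:2,1]],[int(v) for v in s0[r,234:262:2,1]])
print('top now | before')
for r in range(150,200,4):print(r,[int(v) for v in t[r,336:388:4,1]],[int(v) for v in t0[r,336:388:4,1]])
E
```

```text
side now | before (green)
98 [130, 130, 130, 129, 129, 131, 131, 131, 130, 134, 93, 89, 119, 123] [131, 129, 130, 132, 131, 132, 132, 131, 130, 131, 131, 130, 130, 131]
101 [128, 132, 131, 133, 129, 131, 130, 130, 131, 125, 69, 64, 67, 102] [129, 132, 128, 131, 131, 134, 134, 131, 134, 133, 133, 130, 130, 132]
104 [112, 108, 107, 103, 94, 95, 92, 86, 102, 110, 82, 73, 67, 97] [115, 111, 110, 103, 99, 99, 95, 90, 90, 92, 85, 85, 85, 88]
107 [79, 80, 73, 71, 72, 69, 74, 74, 141, 129, 80, 76, 71, 105] [83, 83, 78, 75, 74, 75, 76, 75, 77, 76, 75, 78, 77, 77]
110 [74, 73, 74, 73, 76, 73, 74, 74, 158, 142, 138, 121, 111, 126] [76, 78, 78, 78, 79, 79, 79, 79, 85, 207, 190, 186, 194, 221]
113 [74, 74, 76, 74, 75, 72, 76, 76, 117, 188, 152, 141, 125, 131] [76, 77, 78, 81, 81, 81, 80, 78, 109, 212, 152, 161, 172, 174]
116 [77, 75, 77, 74, 74, 76, 76, 74, 80, 115, 173, 181, 130, 129] [79, 81, 78, 81, 80, 81, 79, 87, 143, 200, 213, 228, 230, 218]
119 [77, 75, 78, 77, 75, 77, 78, 77, 74, 82, 93, 118, 139, 174] [79, 80, 81, 80, 82, 81, 85, 118, 177, 196, 205, 207, 212, 216]
122 [77, 76, 77, 80, 75
[... 2857 characters left out ...]
, 195, 247, 247, 247, 130]
182 [204, 200, 190, 185, 206, 229, 230, 221, 236, 247, 247, 247, 121] [235, 246, 239, 245, 244, 242, 234, 213, 243, 247, 247, 247, 114]
186 [202, 199, 195, 190, 181, 218, 230, 228, 247, 247, 247, 247, 107] [177, 237, 180, 230, 243, 243, 233, 139, 193, 247, 247, 247, 105]
190 [206, 202, 197, 193, 184, 174, 214, 224, 246, 247, 247, 247, 95] [247, 246, 230, 178, 178, 180, 165, 175, 181, 238, 240, 247, 90]
194 [204, 205, 198, 197, 191, 180, 168, 212, 246, 247, 247, 247, 82] [246, 246, 246, 246, 235, 178, 180, 176, 229, 247, 247, 247, 74]
198 [205, 204, 202, 198, 191, 185, 173, 166, 235, 247, 247, 247, 76] [247, 247, 247, 247, 247, 245, 244, 244, 245, 247, 247, 247, 70]
```

The stopper head's top edge is now at side row ~120 (predicted ~119 fully down, ~101 raised). The clamp arm moved down about 18 px, which matches the full 60 mm. The pull is steady at about 32 N against the stop. Handing in.

```bash
python3 -c "
from plant import manip
print(manip.job_done())"
```

```text
the job is handed in; nothing more can be done
None
```

The small stopper is seated in the flask, the lift is fully down, and the knob is still held out against its stop; I handed the job in at about 18 s, but I viewed 11 pictures against the limit of 10.

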